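# Wavelength check: amber filter into the beam, lid shut, read

### The arm

A 7-joint arm with a two-finger parallel gripper is mounted at the origin on a cart in front of the work surface, level with it; the furniture and walls round the work are solid. World frame = base frame: x ahead of the robot, y to its left, z up, the work surface at z = 0. Lengths are in m, angles in rad, forces in N, time in s.
With the tool pointing down it reaches from about 0.35 to 0.775 m from the base axis. Payload 3.1 kg.
Tool frame: the origin (TCP) lies on the centre line of the jaws, within the pads' length; the fingertips stand 14 mm ahead of it and the grasp point (between the pads) lies 5 mm behind it; z points along the fingers, y is the line along which they close (so a half turn about z gives the same grasp; the last joint's range is limited). The gripper opens to 85 mm and grips with 20 to 120 N. Pads are 22 mm wide; open, the fingers measure 114 mm over their backs; the gripper's body (76 mm by 85 mm) begins 54 mm behind the grasp point. The pads swing forward as they close: fully open they stand 13 mm farther back than shut.
Start: joints at [1.122, 0.311, 0.014, 1.512, -0.004, 1.319, -0.027], TCP at [0.218, -0.505, 0.206] pointing down, gripper open.
Joint ranges: [-2.7, 2.7], [-0.3, 1.91], [-1.27, 1.3], [0.12, 2.57], [-1.44, 4.58], [0.2, 2.03], [-3.05, 3.05]. Speed limits (rad/s): [2.79, 2.79, 3.14, 3.14, 3.14, 3.14, 3.14].

### API

Orientations are given as a 3x3 rotation matrix whose columns are the frame's x, y, z axes.
In Python, from rig import manip gives the robot as it stands.
- The arm moves only by the tool arm_command, never from a script. Its argument "rows" is a list of rows, each a list of 7 numbers: the opening in per cent of the stroke, from 0 (shut) to 100 (fully open), then the shift along the tool's x, y, z in m, then the turn, a rotation vector about the tool's x, y, z in rad. A call has exactly 10 rows; each row shifts and turns the commanded pose from where the row before left it, along the tool's axes as they then stand; what a row does not reach is not made up. A row lasts 1/12 s, in which the tool goes at most 41.7 mm and 7.16 degrees, less where a joint would pass 70% of its speed; a pose out of reach is approached as far as the arm can. A call with a gripper value outside its range is refused whole. The fingers move at their own pace and stop on an object; "force" is the grip in N (left out, the last holds). Time passes only in rows, so rows that do not move let the fingers close, or fill a call up. It gives the time, the measured TCP pose, the force, the opening and the grip force at its end, in the units of the state.
- manip.observe(): the state, without advancing time (a new reading comes with each control period).
- manip.camera(name): name is "scene" or "top" or "wrist"; returns a dict with "image" (420x560x3 uint8, red, green, blue), "camera_matrix" (3x3 intrinsics, pixels), "T" (4x4, takes a point from camera to world coordinates); the wrist camera has in their place "T_tool_cam" (4x4, takes a point from camera to tool coordinates, whose origin is the TCP and whose axes are the flange's). Camera axes: x right, y down, z forward; pixel columns grow to the right and rows downward; lengths in m; the calibration is good to about 2 mm. The wrist camera is an equidistant fisheye: a pixel r from the principal point sees the ray r / f radians off the axis. A picture is of the moment at which its call begins: read the wrist's pose just before it. There is no depth.
- manip.sign_off(): hands the job in; it is judged then, once.
Trained networks look in the newest picture that a camera, given by its name, has taken for a name from the list of things; names that differ only in an ending like _2 or _b are one class to them, and where a whole thing is asked for, a point or a joint stands for the part that bears it (a point fixed in the world has none). Each returns a list of dicts, best first, with "confidence" (0 to 1); they miss things now and then, are a little off and sometimes report something else, mostly with a low value. They report only what shows in the picture. A call takes as long as a camera call.
- manip.look_for(camera, query): "rect" ([left, top, width, height] in pixels, round what is visible of it).
- manip.place_of(camera, query): "centre" ([column, row] in pixels: a listed point, or the origin of a listed thing).
The state is a dict: "time": time; "joint_positions": joint angles; "qd": joint speeds; "joint_torque": joint torques, N m; "ee_pos": TCP position; "tcp_rot": TCP orientation; "force": force on the tool from outside, world axes, zero at the start; "torque": the same for the moment, N m; "width": opening from 0.0 (shut) to 1.0 (fully open); "gripper_force": force on a finger pad.
Only numpy, scipy, OpenCV 4.12 (cv2) and the standard library are available. Lean on these libraries where they do the work, as an engineer would, in place of code of your own. Each camera call takes 0.05 s, during which the arm holds its last target. There are 200 camera calls.

### The job

Check the photometer with the amber reference filter: slide the cell changer by its black pull knob, in or out as needed, until the filter with the orange cap stands squarely on the light beam (in line with the two red marks), then lower the lid fully shut without slamming it, and after that press the big green key to take the reading. Leave the filters seated in their pockets and do not touch them with the fingers; at the end the filter is still on the beam, the lid shut and the key released.

Things in the scene. Friction and masses are not known exactly. Their poses are not given: they have to be found in the camera images.
- photometer: Fixed bench photometer, light grey, 260 mm deep (x), 300 wide (y). Origin on the worktop under its centre; own -x is the front towards the robot, +y its left. Flat deck at z = 110 mm; lamp house along the rear (x 62 to 130) to z = 136, sloped display on the right behind the keys to z = 140. The changer's open black well is on the left: x -105 to 33, y 38 to 82, floor at z = 45 mm.
- beam (a point): Point on the light beam, in the middle of the well, at photometer x = -35, y = 60, z = 69 mm; axes as the photometer. The beam runs along the photometer's y; two thin red marks on the deck, left and right of the well, show its x. A filter is on the beam when its origin has the same photometer x as this point.
- changer (a joint): Slide of the aluminium cell changer, m: -0.030 pushed fully in, 0 mid travel (as found), 0.030 pulled fully out along the photometer's -x; changer, filters and knob shift together by just that much. 1.2 N friction, no detents. Four pockets in a row along x, pitch 17 mm, stand on the beam at -0.0255, -0.0085, 0.0085, 0.0255, front pocket (nearest the knob) first.
- knob (a point): Centre of the black pull knob on the changer's rod in front of the photometer: a cylinder 24 mm across and 25 mm long along the photometer's x, centre 66 mm above the worktop. With the changer at 0 it stands 75 mm in front of the front face (face at photometer x = -130); it moves out with the changer. Rod 6 mm thick.
- filter_amber: Amber reference filter: black holder 12.5 x 12.5 x 45 mm with amber glass and bright orange cap, upright in any one of the changer's four pockets; origin at the centre of its foot, 20 mm below the beam point, z up its length. The pocket gives it 0.7 mm of play each way; its top is 94 mm above the worktop, below the deck.
- filter_grey_1: A grey-capped reference filter of the same size and shape, in another pocket.
- filter_grey_2: A grey-capped reference filter of the same size and shape, in another pocket.
- filter_grey_3: A grey-capped reference filter of the same size and shape, in another pocket.
- lid (a joint): Angle of the dark lid of the well, rad: 0 shut on the deck, about 1.57 upright, 1.8 fully open (leaning to the photometer's right). A stiff hinge (about 0.12 N m) holds it at any angle, so it must be pushed over to the left (+y) and all the way down, with about 2 N near its free edge.
- lid_hinge (a point): Middle of the lid's hinge, between the well and the keys, at photometer x = -36, y = 19, z = 112 mm; its axis runs along the photometer's x. The lid is 162 mm long (x) and reaches 80 mm from the hinge, with a 44 mm wide tab out to 92 mm. Shut, it lies to the left of the hinge (+y), its flat top 14 mm above the hinge (tab 12.5 mm).
- lid_tab (a point): Middle of the tab on the lid's free edge, 85 mm from the hinge axis and 10 mm above the lid's lower face: shut, it is at photometer x = -36, y = 104, z = 122 mm; with the lid upright it is above the hinge, about 197 mm above the worktop.
- key (a joint): Travel of the large green square read key, m: 0 released, 0.004 fully down; springs back, about 1.8 N to start and 4.6 N fully down.
- key_top (a point): Centre of the top of the large green key, 27 x 27 mm, on the deck to the right of the well, at photometer x = -86, y = -66, z = 118 mm; pressed straight down. The small light grey keys behind it are fixed.

How it is judged:
On the way, in this order (a step that is already met when the one before it is completed fails the run):
1. the amber filter stands on the beam and the lid is shut (x of filter_amber in the frame of beam between -0.003 and 0.003 m and value of joint lid below 0.03 rad), for 0.2 s.
2. with the filter on the beam and the lid shut, the green key is pressed down (all of step 1 and value of joint key above 0.0028 m), for 0.02 s.
At the end, for the whole second after the job is handed in: The amber filter's origin is within 3 mm of the beam along the photometer's x; all four filters are seated (within 4 mm of their pocket's floor) and upright within 0.12 rad; the lid is shut to within 0.03 rad; the key is back up to within 1 mm; the filter is at rest (all of step 1 and z of each of filter_amber, filter_grey_1, filter_grey_2, filter_grey_3 in the frame of beam below -0.016 m and angle between each of filter_amber, filter_grey_1, filter_grey_2, filter_grey_3's own z axis and vertical below 0.12 rad and value of joint key below 0.001 m and linear speed of filter_amber below 0.01 m/s); the robot touches nothing.
It fails at once if the lid is slammed (it moves faster than 4 rad/s) (velocity of joint lid below -4 rad/s).
It fails at once if the green key is pressed while the lid is open (value of joint key above 0.0028 m and value of joint lid above 0.15 rad).
It fails at once if the fingers touch a filter (contact force between the fingers and filter_amber above 0.5 N or contact force between the fingers and filter_grey_1 above 0.5 N or contact force between the fingers and filter_grey_2 above 0.5 N or contact force between the fingers and filter_grey_3 above 0.5 N).
It also fails if it takes over 51 s, if anything falls off the work surface, if the arm or the gripper's body presses on something with over 40 N, if the wrist force passes 120 N, or if a joint passes its speed limit or range.

## Working session

There is one attempt and no reset: what is moved stays moved. The work goes in short steps, Python scripts to look and compute and a tool call to move; the robot and the scene stay as the last step left them, time stands still between calls to the robot, and variables do not carry over. Pictures are saved under pics/ and viewed, at most 10 in all, crops included, and the job is handed in when it is done.

Besides the shell and the picture viewer there is one more tool, called after "Call:" as a command line: name --pt "numbers of a row" for each row, then --argument value for the rest. arm_command: Moves the arm, as the interface text tells. Its arguments: {"type":"object","properties":{"rows":{"type":"array","items":{"type":"array","items":{"type":"number"}}},"force":{"type":"number"}},"required":["rows"]}

```bash
mkdir -p pics; ls; cat > h.py <<'E'
import numpy as np, cv2
from rig import manip
def px2z(c,px,z):
    K=c["camera_matrix"];T=c["T"]
    d=T[:3,:3]@np.linalg.inv(K)@np.array([px[0],px[1],1.]);o=T[:3,3]
    return o+d*(z-o[2])/d[2]
def proj(c,P):
    K=c["camera_matrix"];T=c["T"];p=T[:3,:3].T@(np.array(P)-T[:3,3]);p=K@p;return p[:2]/p[2]
E
python3 - <<'E'
from h import *
np.set_printoptions(precision=4,suppress=True)
s=manip.observe();print(s["time"],s["ee_pos"],s["tcp_rot"],s["width"],s["force"])
Z=dict(beam=.069,knob=.066,lid_hinge=.112,key_top=.118,photometer=0,filter_amber=.049,lid_tab=.197)
for n in ("top","scene"):
    c=manip.camera(n);cv2.imwrite(f"pics/{n}0.png",c["image"][:,:,::-1])
    print(n,c["T"][:3,3],c["T"][:3,2])
    for q,z in Z.items():
        for r in manip.place_of(n,q)[:2]:
            print(q,np.round(r["centre"],1),round(r["confidence"],2),px2z(c,r["centre"],z))
E
```

```text
pics
0.0 [ 0.2173 -0.5044  0.2045] [[ 0.9184  0.3957 -0.001 ]
 [ 0.3957 -0.9184  0.0022]
 [-0.0001 -0.0024 -1.    ]] 1.0056059293580069 [-0.2749 -0.4428 -0.7453]
top [ 0.53   -0.1815  0.9531] [ 0.1058  0.0348 -0.9938]
beam [325.9 227.3] 0.62 [ 0.5965 -0.2337  0.069 ]
beam [257.9 179. ] 0.59 [ 0.6814 -0.114   0.069 ]
knob [236.  274.7] 0.78 [ 0.5132 -0.0777  0.066 ]
lid_hinge [283.3 184.2] 0.8 [ 0.6653 -0.1601  0.112 ]
key_top [324.2 227.4] 0.6 [ 0.5927 -0.228   0.118 ]
key_top [290.9 180.1] 0.4 [ 0.6713 -0.1728  0.118 ]
photometer [301.4 180.2] 0.9 [ 0.6911 -0.1916  0.    ]
filter_amber [268.4 172.3] 0.58 [ 0.6972 -0.1314  0.049 ]
lid_tab [291.9 178.2] 0.67 [ 0.6609 -0.1752  0.197 ]
scene [0.128  0.1465 0.7249] [ 0.563  -0.3596 -0.7442]
beam [234.9 207. ] 0.82 [ 0.6744 -0.1105  0.069 ]
knob [267.8 282.4] 0.81 [ 0.5121 -0.0786  0.066 ]
lid_hinge [258.6 182.7] 0.97 [ 0.6663 -0.1548  0.112 ]
key_top [318.5 191.1] 0.67 [ 0.5917 -0.2261  0.118 ]
photometer [265.8 210.2] 0.68 [ 0.6934 -0.1837  0.    ]
filter_amber [236.2 201.9] 0.66 [ 0.7007 -0.1264  0.049 ]
lid_tab [265.7 146.1] 0.7 [ 0.6557 -0.1639  0.197 ]
lid_tab [237.8 210.5] 0.59 [ 0.5598 -0.0606  0.197 ]
```

```bash
python3 - <<'E'
import cv2
a=cv2.imread("pics/top0.png");b=cv2.imread("pics/scene0.png")
a=cv2.resize(a[90:310,180:380],None,fx=2.7,fy=2.7,interpolation=3)[:590,:400*2]
cv2.imwrite("pics/tc.png",a)
cv2.imwrite("pics/sc.png",cv2.resize(b[110:310,180:400],None,fx=2.9,fy=2.9,interpolation=3))
E
```

```text
(no output)
```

View pics/tc.png

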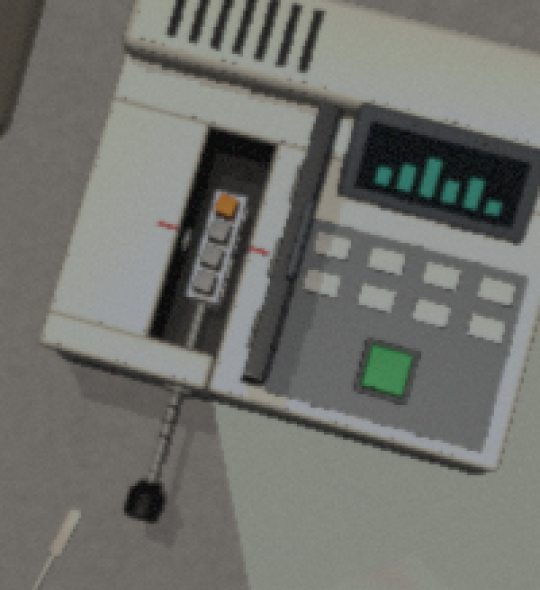

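View pics/sc.png

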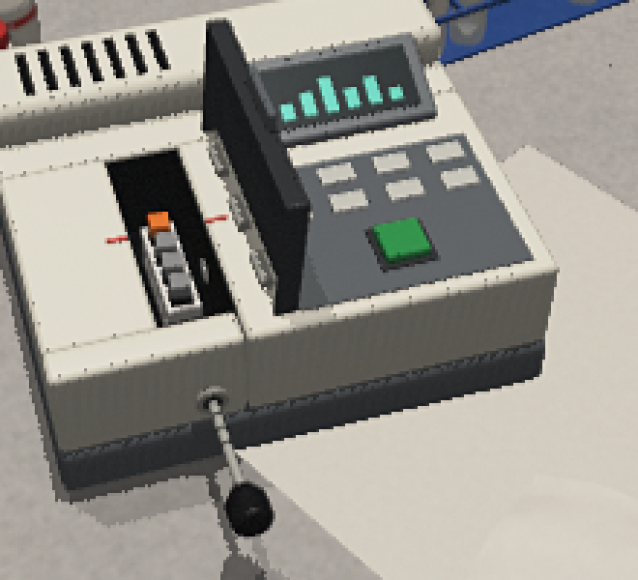

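The pictures show the orange cap in the rear pocket (crop 226,205 in the top view), so the changer must come out 25.5 mm. The lid stands about upright. Next I fit the photometer's pose.

```bash
cat > fit.py <<'E'
from h import *
from scipy.optimize import least_squares
np.set_printoptions(precision=4,suppress=True)
P=dict(beam=(-35,60,69),knob=(-205,60,66),lid_hinge=(-36,19,112),key_top=(-86,-66,118),filter_amber=(-9.5,60,49),photometer=(0,0,0))
obs=[("top","knob",(236,274.7)),("top","lid_hinge",(283.3,184.2)),("top","key_top",(324.2,227.4)),("top","filter_amber",(268.4,172.3)),
("top","beam",(257.9,179)),("scene","beam",(234.9,207)),("scene","knob",(267.8,282.4)),("scene","lid_hinge",(258.6,182.7)),("scene","key_top",(318.5,191.1)),("scene","filter_amber",(236.2,201.9))]
C={n:manip.camera(n) for n in("top","scene")}
W=lambda p,q:np.array([np.cos(p[2])*q[0]-np.sin(p[2])*q[1]+p[0],np.sin(p[2])*q[0]+np.cos(p[2])*q[1]+p[1],q[2]])
f=lambda p:np.concatenate([proj(C[n],W(p,np.array(P[k])/1e3))-o for n,k,o in obs])
r=least_squares(f,[.69,-.19,-.2],loss="soft_l1")
print(r.x);
for o,e in zip(obs,r.fun.reshape(-1,2)):print(o[:2],e)
for k in P:print(k,W(r.x,np.array(P[k])/1e3))
E
python3 fit.py
```

```text
[ 0.6949 -0.186  -0.2529]
('top', 'knob') [-0.6454  1.0485]
('top', 'lid_hinge') [-0.9096  0.3385]
('top', 'key_top') [ 0.1887 -1.4624]
('top', 'filter_amber') [-3.2246 -1.9143]
('top', 'beam') [2.8396 3.0549]
('scene', 'beam') [ 3.8589 -2.5069]
('scene', 'knob') [-0.9217  0.9044]
('scene', 'lid_hinge') [ 2.3589 -0.281 ]
('scene', 'key_top') [-0.0382 -1.7497]
('scene', 'filter_amber') [-0.4294  0.2065]
beam [ 0.676  -0.1191  0.069 ]
knob [ 0.5114 -0.0766  0.066 ]
lid_hinge [ 0.6648 -0.1586  0.112 ]
key_top [ 0.5951 -0.2283  0.118 ]
filter_amber [ 0.7007 -0.1255  0.049 ]
photometer [ 0.6949 -0.186   0.    ]
```

Call:
arm_command --pt "60 0.033 -0.02 0 0 0 0" --pt "60 0.033 -0.02 0 0 0 0" --pt "60 0.033 -0.02 0 0 0 0" --pt "60 0.033 -0.02 0 0 0 0" --pt "60 0.033 -0.02 0 0 0 0" --pt "60 0.033 -0.02 0 0 0 0" --pt "60 0.033 -0.02 0 0 0 0" --pt "60 0.033 -0.02 0 0 0 0" --pt "60 0.033 -0.02 0 0 0 0" --pt "60 0.033 -0.02 0 0 0 0" --force 30

```text
time: 1.73
ee_pos: [0.4424, -0.1893, 0.2059]
tcp_rot: [[0.918, 0.396, 0.001], [0.396, -0.918, -0.001], [0.0, 0.001, -1.0]]
force: [1.1, 0.1, -0.2]
width: 0.602
gripper_force: 0.0
```

Call:
arm_command --pt "60 0 0 0 0 0 0.11" --pt "60 0 0 0 0 0 0.11" --pt "60 0 0 0 0 0 0.11" --pt "60 0 0 0 0 0 0.11" --pt "60 0 0 0 0 0 0.11" --pt "60 0 0 0 0 0 0.11" --pt "60 0 0 0 0 0 0" --pt "60 0 0 0 0 0 0" --pt "60 0 0 0 0 0 0" --pt "60 0 0 0 0 0 0"

```text
time: 2.57
ee_pos: [0.4415, -0.1908, 0.2056]
tcp_rot: [[0.969, -0.249, -0.0], [-0.249, -0.969, -0.0], [0.0, 0.0, -1.0]]
force: [-0.2, 0.1, 0.4]
width: 0.599
gripper_force: 0.0
```

```bash
cat >> h.py <<'E'
np.set_printoptions(precision=4,suppress=True)
PH=np.array([.6949,-.186,-.2529])
def W(q,p=PH):
    return np.array([np.cos(p[2])*q[0]-np.sin(p[2])*q[1]+p[0],np.sin(p[2])*q[0]+np.cos(p[2])*q[1]+p[1],q[2]])
def inst(P,p=PH):
    d=np.array(P)-[p[0],p[1],0];c,s=np.cos(p[2]),np.sin(p[2]);return np.array([c*d[0]+s*d[1],-s*d[0]+c*d[1],d[2]])
def go(q,yaw=None):
    "photometer-frame TCP target (mm) -> shift in tool axes"
    s=manip.observe();R=np.array(s["tcp_rot"]);d=R.T@(W(np.array(q)/1e3)-s["ee_pos"])
    dy=np.arctan2(R[1,0],R[0,0])-PH[2]
    print("t",s["time"],"tcp",s["ee_pos"],"inst mm",1e3*inst(s["ee_pos"]),"shift mm",1e3*d,"turn z",dy,"tilt",R[:,2],"F",s["force"],"w",s["width"],s["gripper_force"])
def wpix(c,R,p,P):
    T=c["T_tool_cam"];K=c["camera_matrix"];v=T[:3,:3].T@(R.T@(np.array(P)-p)-T[:3,3])
    r=np.hypot(v[0],v[1]);t=np.arctan2(r,v[2]);return np.array([K[0,2]+K[0,0]*t*v[0]/r,K[1,2]+K[1,1]*t*v[1]/r])
def wray(c,R,p,px,z):
    K=c["camera_matrix"];T=c["T_tool_cam"];u=np.array([(px[0]-K[0,2])/K[0,0],(px[1]-K[1,2])/K[1,1]]);t=np.hypot(*u)
    v=np.append(u/t*np.sin(t),np.cos(t));d=R@T[:3,:3]@v;o=p+R@T[:3,3];return o+d*(z-o[2])/d[2]
E
python3 -c "
from h import *
go([-205,60,205])"
```

```text
t 2.5667 tcp [ 0.4415 -0.1908  0.2056] inst mm [-244.0871  -68.0854  205.6002] shift mm [  39.2617 -128.032     0.5964] turn z 0.0013638492398618807 tilt [-0. -0. -1.] F [-0.2326  0.0935  0.371 ] w 0.5993287278170535 0.0
```

Call:
arm_command --pt "60 0.005 -0.016 0.009 0 0 0" --pt "60 0.005 -0.016 0.009 0 0 0" --pt "60 0.005 -0.016 0.009 0 0 0" --pt "60 0.005 -0.016 0.009 0 0 0" --pt "60 0.005 -0.016 0.009 0 0 0" --pt "60 0.005 -0.016 0.009 0 0 0" --pt "60 0.005 -0.016 0.009 0 0 0" --pt "60 0.004 -0.016 0.009 0 0 0" --pt "60 0 0 0 0 0 0" --pt "60 0 0 0 0 0 0"

```text
time: 3.4
ee_pos: [0.511, -0.076, 0.1332]
tcp_rot: [[0.969, -0.248, -0.002], [-0.248, -0.969, 0.0], [-0.002, 0.0, -1.0]]
force: [-0.5, -0.4, 0.2]
width: 0.597
gripper_force: 0.0
```

```bash
python3 - <<'E'
from h import *
go([-205,60,64])
s=manip.observe();R=np.array(s["tcp_rot"]);p=np.array(s["ee_pos"])
c=manip.camera("wrist");im=c["image"][:,:,::-1].copy()
for q,z in dict(knob=.066,beam=.069,filter_amber=.049,lid_hinge=.112,key_top=.118).items():
    for r in manip.place_of("wrist",q)[:2]: print(q,r["centre"],r["confidence"],1e3*inst(wray(c,R,p,np.array(r["centre"]),z)))
for q in [(-205,60,78),(-35,38,110),(-35,82,110),(-130,60,110),(-9.5,60,94)]:
    x=wpix(c,R,p,W(np.array(q)/1e3));cv2.circle(im,tuple(int(v) for v in x),3,(255,0,255),1)
cv2.imwrite("pics/w1.png",im)
E
```

```text
t 3.4 tcp [ 0.511  -0.076   0.1332] inst mm [-205.5485   60.4962  133.1554] shift mm [ 0.6521  0.4882 69.1545] turn z 0.0028004025318491 tilt [-0.0015  0.0002 -1.    ] F [-0.4828 -0.3565  0.2021] w 0.596889406335432 0.0
knob [273.9, 214.8] 0.82 [-207.4413   65.2004   66.    ]
filter_amber [477.0, 64.3] 0.17 [ -76.8121 -107.8206   49.    ]
key_top [477.0, 63.4] 0.84 [-89.2674 -61.5213 118.    ]
key_top [274.5, 217.0] 0.66 [-190.4547   63.9495  118.    ]
```

View pics/w1.png

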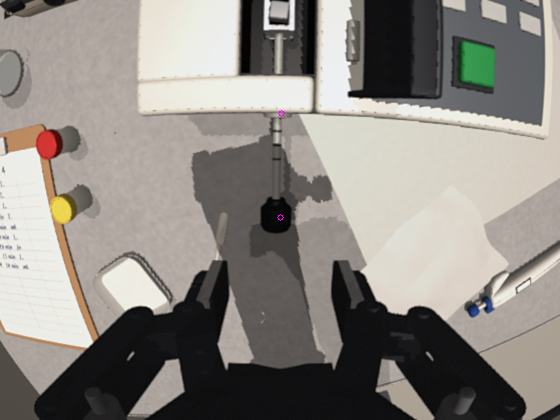

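The wrist view shows the knob at (276,215) between the open jaws, about 3 mm to the left of the prediction, so I shift by that much and go down.

Call:
arm_command --pt "60 0 -0.003 0.01 0 0 0" --pt "60 0 0 0.01 0 0 0" --pt "60 0 0 0.01 0 0 0" --pt "60 0 0 0.01 0 0 0" --pt "60 0 0 0.01 0 0 0" --pt "60 0 0 0.01 0 0 0" --pt "60 0 0 0.009 0 0 0" --pt "60 0 0 0 0 0 0" --pt "40 0 0 0 0 0 0" --pt "40 0 0 0 0 0 0"

```text
time: 4.53
ee_pos: [0.5126, -0.0738, 0.0649]
tcp_rot: [[0.968, -0.25, 0.001], [-0.25, -0.968, -0.0], [0.001, -0.0, -1.0]]
force: [-0.2, 0.6, 0.4]
width: 0.397
gripper_force: 0.0
```

Call:
arm_command --pt "20 0 0 0 0 0 0" --pt "20 0 0 0 0 0 0" --pt "20 0 0 0 0 0 0" --pt "20 0 0 0 0 0 0" --pt "20 0 0 0 0 0 0" --pt "20 0 0 0 0 0 0" --pt "20 0 0 0 0 0 0" --pt "20 0 0 0 0 0 0" --pt "20 0 0 0 0 0 0" --pt "20 0 0 0 0 0 0" --force 25

```text
time: 5.37
ee_pos: [0.5121, -0.0738, 0.0646]
tcp_rot: [[0.968, -0.25, -0.0], [-0.25, -0.968, -0.0], [-0.0, 0.0, -1.0]]
force: [1.0, 0.8, -0.9]
width: 0.203
gripper_force: 0.0
```

```bash
python3 -c "
from h import *
go([-205,63,64])"
```

```text
t 5.3667 tcp [ 0.5121 -0.0738  0.0646] inst mm [-205.0543   62.9155   64.5789] shift mm [ 0.0543 -0.0845  0.5789] turn z -0.00017277425478240405 tilt [-0.0001 -0.     -1.    ] F [ 0.9858  0.8044 -0.9405] w 0.2025943743021859 0.0
```

```bash
python3 - <<'E'
from h import *
c=manip.camera("wrist");cv2.imwrite("pics/w2.png",c["image"][:,:,::-1]);print(manip.place_of("wrist","knob")[:2])
c=manip.camera("scene");print(manip.place_of("scene","knob")[:2]);b=c["image"][210:330,190:350,::-1];b=cv2.resize(b,None,fx=3,fy=3,interpolation=3)
w=cv2.imread("pics/w2.png")[90:330,170:390];w=cv2.resize(w,(330,360))
cv2.imwrite("pics/m2.png",np.hstack([cv2.resize(b,(470,360)),w]))
E
```

```text
[{'centre': [277.5, 256.6], 'confidence': 0.89}]
[{'centre': [265.7, 284.6], 'confidence': 0.77}]
```

View pics/m2.png

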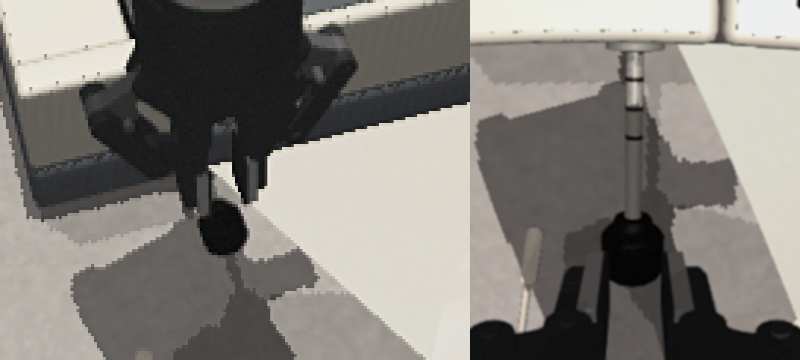

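```bash
python3 - <<'E'
from h import *
s=manip.observe();R=np.array(s["tcp_rot"]);p=np.array(s["ee_pos"]);go([-205,63,64])
c=manip.camera("scene");w=manip.camera("wrist");print(w["T_tool_cam"],w["camera_matrix"][0])
for q in [(0,.012,.014),(0,-.012,.014),(0,0,0),(0,0,.014),(0,0,-.014)]:
    P=p+R@np.array(q);print(q,proj(c,P),wpix(w,R,p,P))
t=manip.camera("top")
for n,k,cc in(("top","knob",t),("scene","knob",c)):
    r=manip.place_of(n,k)[0];print(n,r,1e3*inst(px2z(cc,r["centre"],.066)))
r=manip.place_of("wrist","knob")[0];print(r,1e3*inst(wray(w,R,p,np.array(r["centre"]),.066)))
b=c["image"][190:330,190:350,::-1];cv2.imwrite("pics/m3.png",np.hstack([cv2.resize(b,(400,350),interpolation=3),cv2.resize(t["image"][200:340,160:320,::-1],(400,350),interpolation=3)]))
E
```

```text
t 5.5667 tcp [ 0.5121 -0.0738  0.0646] inst mm [-205.04     62.9014   64.5824] shift mm [ 0.04   -0.0986  0.5824] turn z -0.0002407593081151238 tilt [-0. -0. -1.] F [0.2546 0.2119 0.3199] w 0.19959273795045535 0.0
[[ 0.0016 -0.9486 -0.3164  0.0809]
 [ 1.      0.0015  0.0006 -0.0004]
 [-0.0001 -0.3164  0.9486 -0.1678]
 [ 0.      0.      0.      1.    ]] [325.1923   0.     279.7339]
(0, 0.012, 0.014) [272.5929 287.3931] [299.7699 240.9018]
(0, -0.012, 0.014) [257.8428 291.2998] [260.54   240.8495]
(0, 0, 0) [265.1055 284.2923] [280.1901 250.8453]
(0, 0, 0.014) [265.2408 289.3404] [280.1574 240.9137]
(0, 0, -0.014) [264.9665 279.1087] [280.2274 262.218 ]Traceback (most recent call last):
  File "<stdin>", line 8, in <module>
IndexError: list index out of range
```

```bash
python3 - <<'E'
from h import *
c=manip.camera("scene");w=manip.camera("wrist")
s=manip.observe();R=np.array(s["tcp_rot"]);p=np.array(s["ee_pos"])
b=cv2.resize(c["image"][200:310,215:315,::-1],(400,440),interpolation=3)
for q in [(0,.008,.014),(0,-.008,.014),(0,0,0)]:
    u=(proj(c,p+R@np.array(q))-[215,200])*4;cv2.circle(b,tuple(int(v) for v in u),4,(255,0,255),1)
d=cv2.resize(w["image"][200:310,230:330,::-1],(400,440),interpolation=3)
for q in [(0,.008,.014),(0,-.008,.014),(0,0,0)]:
    u=(wpix(w,R,p,p+R@np.array(q))-[230,200])*4;cv2.circle(d,tuple(int(v) for v in u),4,(255,0,255),1)
m=np.hstack([b,d]).astype(float)/255
cv2.imwrite("pics/m3.png",(255*m**.55).astype(np.uint8))
E
```

```text
(no output)
```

View pics/m3.png

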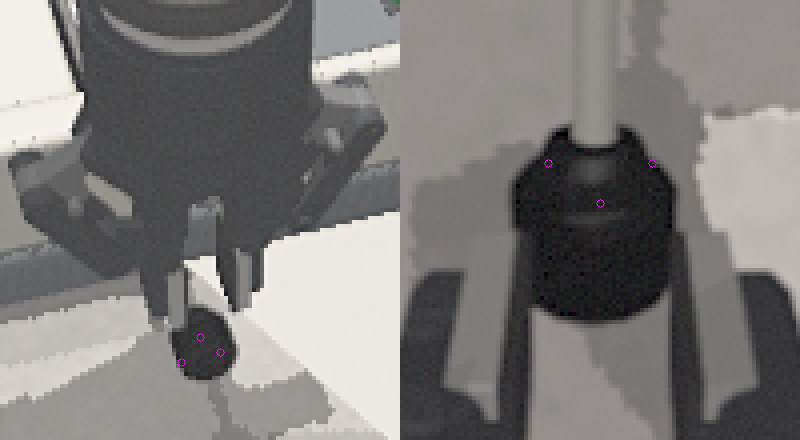

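The fingers straddle only the top of the knob: their tips are near z = 73 mm, higher than modelled. I open, go down 16 mm more and close again.

Call:
arm_command --pt "60 0 0 0 0 0 0" --pt "60 0 0 0 0 0 0" --pt "60 0 0 0 0 0 0" --pt "60 0 0 0 0 0 0" --pt "60 0 0 0 0 0 0" --pt "60 0 0 0 0 0 0" --pt "60 0 0 0.008 0 0 0" --pt "60 0 0 0.008 0 0 0" --pt "60 0 0 0 0 0 0" --pt "60 0 0 0 0 0 0"

```text
time: 6.7
ee_pos: [0.511, -0.0737, 0.0474]
tcp_rot: [[0.968, -0.25, -0.003], [-0.25, -0.968, 0.0], [-0.003, 0.0, -1.0]]
force: [-0.3, -0.7, 0.3]
width: 0.6
gripper_force: 0.0
```

Call:
arm_command --pt "10 0 0 0 0 0 0" --pt "10 0 0 0 0 0 0" --pt "10 0 0 0 0 0 0" --pt "10 0 0 0 0 0 0" --pt "10 0 0 0 0 0 0" --pt "10 0 0 0 0 0 0" --pt "10 0 0 0 0 0 0" --pt "10 0 0 0 0 0 0" --pt "10 0 0 0 0 0 0" --pt "10 0 0 0 0 0 0" --force 25

```text
time: 7.53
ee_pos: [0.5148, -0.0734, 0.0511]
tcp_rot: [[0.968, -0.25, 0.006], [-0.25, -0.968, -0.0], [0.006, -0.001, -1.0]]
force: [-1.0, 1.5, 8.0]
width: 0.099
gripper_force: 7.7
```

```bash
python3 - <<'E'
from h import *
go([-205,63,64])
t=manip.camera("top")
for q,z in dict(filter_amber=.049,knob=.066).items():
    for r in manip.place_of("top",q)[:2]:print(q,r,1e3*inst(px2z(t,r["centre"],z)))
E
```

```text
t 7.5333 tcp [ 0.5148 -0.0734  0.0511] inst mm [-202.5278   63.9789   51.1493] shift mm [ -2.4007   0.9624 -12.8655] turn z 0.00023468637741180798 tilt [ 0.0057 -0.0002 -1.    ] F [-0.9819  1.5489  7.9807] w 0.09903395554312755 7.705314046761487
filter_amber {'centre': [265.9, 170.9], 'confidence': 0.41} [-10.1211  58.5123  49.    ]
knob {'centre': [257.9, 195.3], 'confidence': 0.44} [-58.7438  59.0291  66.    ]
```

```bash
python3 - <<'E'
from h import *
c=manip.camera("scene");w=manip.camera("wrist")
s=manip.observe();R=np.array(s["tcp_rot"]);p=np.array(s["ee_pos"])
b=cv2.resize(c["image"][200:310,215:315,::-1],(400,440),interpolation=3)
for q in [(0,.008,.014),(0,-.008,.014),(0,0,0)]:
    u=(proj(c,p+R@np.array(q))-[215,200])*4;cv2.circle(b,tuple(int(v) for v in u),2,(255,0,255),1)
d=cv2.resize(w["image"][200:310,230:330,::-1],(400,440),interpolation=3)
for q in [(0,.008,.014),(0,-.008,.014),(0,0,0)]:
    u=(wpix(w,R,p,p+R@np.array(q))-[230,200])*4;cv2.circle(d,tuple(int(v) for v in u),2,(255,0,255),1)
m=np.hstack([b,d]).astype(float)/255
cv2.imwrite("pics/m4.png",(255*m**.45).astype(np.uint8))
E
```

```text
(no output)
```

View pics/m4.png

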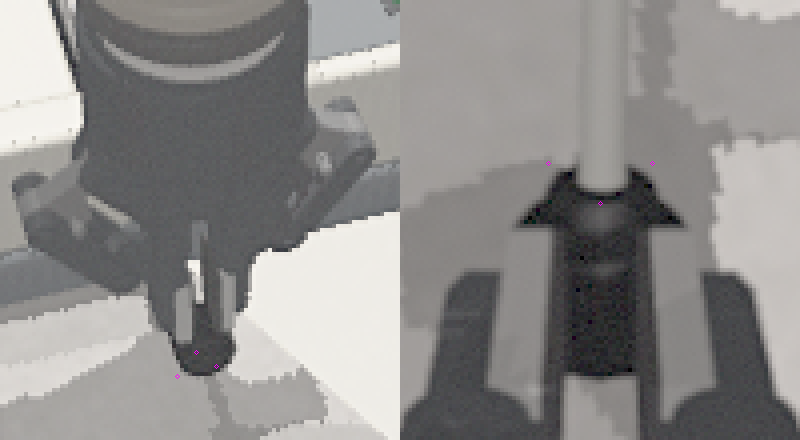

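The fingers rode up over the knob again, so their tips are still above its axis. I open and go 14 mm deeper.

Call:
arm_command --pt "60 0 0 0 0 0 0" --pt "60 0 0 0 0 0 0" --pt "60 0 0 0 0 0 0" --pt "60 0 0 0 0 0 0" --pt "60 0 0 0 0 0 0" --pt "60 0 0 0 0 0 0" --pt "60 0 0 0.007 0 0 0" --pt "60 0 0 0.007 0 0 0" --pt "60 0 0 0 0 0 0" --pt "60 0 0 0 0 0 0"

```text
time: 8.62
ee_pos: [0.5112, -0.0737, 0.0336]
tcp_rot: [[0.968, -0.25, -0.002], [-0.25, -0.968, 0.0], [-0.002, 0.0, -1.0]]
force: [0.6, -0.4, -0.6]
width: 0.601
gripper_force: 0.0
```

Call:
arm_command --pt "10 0 0 0 0 0 0" --pt "10 0 0 0 0 0 0" --pt "10 0 0 0 0 0 0" --pt "10 0 0 0 0 0 0" --pt "10 0 0 0 0 0 0" --pt "10 0 0 0 0 0 0" --pt "10 0 0 0 0 0 0" --pt "10 0 0 0 0 0 0" --pt "10 0 0 0 0 0 0" --pt "10 0 0 0 0 0 0" --force 25

```text
time: 9.45
ee_pos: [0.5126, -0.0729, 0.0349]
tcp_rot: [[0.968, -0.25, 0.001], [-0.25, -0.968, 0.001], [0.001, -0.001, -1.0]]
force: [0.2, 5.1, 3.6]
width: 0.265
gripper_force: 24.9
```

```bash
python3 - <<'E'
from h import *
go([-205,63,64])
E
```

```text
t 9.45 tcp [ 0.5126 -0.0729  0.0349] inst mm [-204.8224   63.9063   34.8826] shift mm [ -0.1599   0.8726 -29.1186] turn z 0.0003395912022665648 tilt [ 0.0009  0.001  -1.    ] F [0.2363 5.0994 3.6156] w 0.2646849025237394 24.880971899838187
```

Now the knob is gripped (22 mm, 25 N). I'll measure the orange cap against the red marks, then pull.

```bash
cat > cap.py <<'E'
from h import *
go([-205,63,34])
for n in("top","scene"):
    c=manip.camera(n);h=cv2.cvtColor(c["image"],cv2.COLOR_RGB2HSV);roi=np.zeros(h.shape[:2],np.uint8)
    q=[proj(c,W(np.array(v)/1e3)) for v in[(-110,20,110),(-110,105,110),(40,105,110),(40,20,110)]]
    cv2.fillConvexPoly(roi,np.int32(q),255)
    o=cv2.inRange(h,(8,140,120),(22,255,255))&roi
    r=(cv2.inRange(h,(0,90,70),(5,255,255))|cv2.inRange(h,(172,90,70),(180,255,255)))&roi
    ys,xs=np.nonzero(o);cp=inst(px2z(c,(xs.mean(),ys.mean()),.094))*1e3
    k,l,st,ce=cv2.connectedComponentsWithStats(r)
    print(n,"cap",cp,len(xs),"red",[(st[i,4],inst(px2z(c,ce[i],.110))*1e3) for i in range(1,k) if st[i,4]>3])
E
python3 cap.py
```

```text
t 9.45 tcp [ 0.5126 -0.0729  0.0349] inst mm [-204.8224   63.9063   34.8826] shift mm [-0.1784  0.9073  0.8814] turn z 0.0003395912022665648 tilt [ 0.0009  0.001  -1.    ] F [0.2363 5.0994 3.6156] w 0.2646849025237394 24.880971899838187
top cap [-7.7783 60.0738 94.    ] 41 red [(np.int32(8), array([-34.0456,  90.6784, 110.    ])), (np.int32(9), array([-35.1731,  32.5703, 110.    ]))]
scene cap [-10.625   64.0833  94.    ] 18 red [(np.int32(12), array([-35.5926,  90.4301, 110.    ]))]
```

Call:
arm_command --pt "10 -0.003 -0.001 0 0 0 0" --pt "10 -0.003 0 0 0 0 0" --pt "10 -0.003 0 0 0 0 0" --pt "10 -0.003 0 0 0 0 0" --pt "10 -0.003 0 0 0 0 0" --pt "10 -0.003 0 0 0 0 0" --pt "10 -0.003 0 0 0 0 0" --pt "10 -0.003 0 0 0 0 0" --pt "10 -0.0015 0 0 0 0 0" --pt "10 0 0 0 0 0 0"

```text
time: 10.38
ee_pos: [0.4873, -0.066, 0.0348]
tcp_rot: [[0.968, -0.25, -0.0], [-0.25, -0.968, 0.0], [-0.0, -0.0, -1.0]]
force: [1.4, 5.6, 5.5]
width: 0.267
gripper_force: 25.1
```

```bash
python3 cap.py
```

```text
t 10.3833 tcp [ 0.4873 -0.066   0.0348] inst mm [-231.0475   64.248    34.8088] shift mm [26.0478  1.2486  0.7988] turn z 1.553909511808893e-05 tilt [-0.0003  0.0003 -1.    ] F [1.4045 5.5764 5.5382] w 0.26671064732573313 25.097262224298902
top cap [-34.0949  60.7179  94.    ] 40 red [(np.int32(8), array([-34.0456,  90.6784, 110.    ])), (np.int32(9), array([-35.1731,  32.5703, 110.    ]))]
scene cap [-36.2383  63.1181  94.    ] 25 red [(np.int32(12), array([-35.5926,  90.4301, 110.    ]))]
```

The cap is on the beam (+0.5 mm from the top camera, -0.6 mm from the scene camera). Release and rise.

Call:
arm_command --pt "60 0 0 0 0 0 0" --pt "60 0 0 0 0 0 0" --pt "60 0 0 0 0 0 0" --pt "60 0 0 0 0 0 0" --pt "60 0 0 0 0 0 0" --pt "60 0 0 -0.01 0 0 0" --pt "60 0 0 -0.03 0 0 0" --pt "60 0 0 -0.04 0 0 0" --pt "60 0 0 -0.04 0 0 0" --pt "60 0 0 -0.04 0 0 0"

```text
time: 11.32
ee_pos: [0.487, -0.0665, 0.197]
tcp_rot: [[0.968, -0.25, -0.0], [-0.25, -0.968, -0.0], [-0.0, 0.0, -1.0]]
force: [0.9, -0.5, 1.1]
width: 0.601
gripper_force: 0.0
```

Call:
arm_command --pt "0 0.008 0.02 -0.01 0 0 0" --pt "0 0.008 0.02 0 0 0 0" --pt "0 0.008 0.02 0 0 0 0" --pt "0 0.008 0.02 0 0 0 0" --pt "0 0.008 0.02 0 0 0 0" --pt "0 0 0.02 0 0 0 0" --pt "0 0 0 0 0 0 0" --pt "0 0 0 0 0 0 0" --pt "0 0 0 0 0 0 0" --pt "0 0 0 0 0 0 0"

```text
time: 12.15
ee_pos: [0.4968, -0.1907, 0.205]
tcp_rot: [[0.969, -0.248, 0.001], [-0.248, -0.969, 0.001], [0.0, -0.001, -1.0]]
force: [-1.0, -0.0, -0.1]
width: 0.002
gripper_force: 0.0
```

```bash
python3 cap.py; python3 - <<'E'
from h import *
s=manip.observe();R=np.array(s["tcp_rot"]);p=np.array(s["ee_pos"])
for n in("scene","top"):
    c=manip.camera(n)
    for q,z in(("lid_tab",.2),("lid_hinge",.112),("key_top",.118)):
        for r in manip.place_of(n,q)[:2]:print(n,q,r["confidence"],1e3*inst(px2z(c,r["centre"],z)))
    if n=="scene":
        u0=proj(c,p);x,y=int(u0[0])-60,int(u0[1])-70;b=cv2.resize(c["image"][y:y+120,x:x+100,::-1],(400,480),interpolation=3)
        for z in(-.03,-.015,0,.014):
            u=(proj(c,p+R@np.array([0,0,z]))-[x,y])*4;cv2.circle(b,tuple(int(v) for v in u),3,(255,0,255),1)
w=manip.camera("wrist");d=cv2.resize(w["image"][190:310,230:330,::-1],(400,480),interpolation=3)
for z in(-.03,-.015,0,.014):
    u=(wpix(w,R,p,p+R@np.array([0,0,z]))-[230,190])*4;cv2.circle(d,tuple(int(v) for v in u),3,(255,0,255),1)
m=np.hstack([b,d])/255.
cv2.imwrite("pics/m5.png",(255*m**.45).astype(np.uint8))
E
```

```text
t 12.15 tcp [ 0.4968 -0.1907  0.205 ] inst mm [-190.6445  -54.1528  204.9536] shift mm [ -14.1218 -117.0104  171.0705] turn z 0.002434179170527462 tilt [ 0.0005  0.0009 -1.    ] F [-1.0002 -0.0235 -0.0989] w 0.002240515919657191 0.0
top cap [-33.945   60.8238  94.    ] 41 red [(np.int32(8), array([-34.0456,  90.6784, 110.    ])), (np.int32(9), array([-35.1731,  32.5703, 110.    ]))]
scene cap [-36.7182  60.9304  94.    ] 42 red [(np.int32(13), array([-36.366,  30.779, 110.   ])), (np.int32(11), array([-35.7218,  90.7848, 110.    ]))]
scene lid_tab 0.85 [-50.0327   3.9214 200.    ]
scene lid_hinge 0.68 [-42.08    25.9983 112.    ]
scene key_top 0.52 [-84.1367 -63.3819 118.    ]
scene key_top 0.25 [-263.4493   71.4208  118.    ]
top lid_tab 0.76 [-41.2299   3.1354 200.    ]
top lid_tab 0.45 [-94.5515 -63.1243 200.    ]
top lid_hinge 0.61 [-39.4194  18.8082 112.    ]
top lid_hinge 0.49 [-43.0212  51.3947 112.    ]
top key_top 0.54 [-86.9507 -61.6449 118.    ]
```

View pics/m5.png

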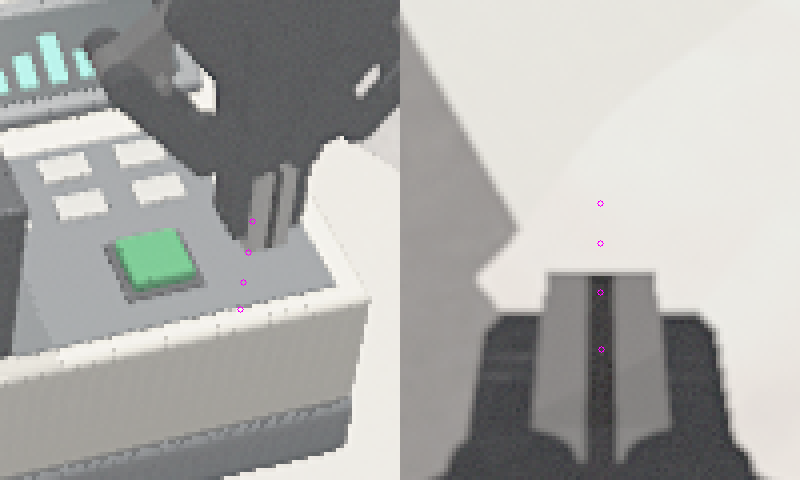

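Shut, the fingertips lie about 12 mm behind the TCP, and the pads are about 15 mm wide there. The lid leans slightly right of upright. I go in on the right of the lid, then push left.

Call:
arm_command --pt "0 0.026 0.001 0.005 0 0 0" --pt "0 0.026 0.001 0.005 0 0 0" --pt "0 0.026 0.001 0.005 0 0 0" --pt "0 0.026 0.001 0.005 0 0 0" --pt "0 0.026 0.001 0.005 0 0 0" --pt "0 0.026 0.001 0.005 0 0 0" --pt "0 0 -0.01 0 0 0 0" --pt "0 0 -0.01 0 0 0 0" --pt "0 0 -0.01 0 0 0 0" --pt "0 0 -0.008 0 0 0 0"

```text
time: 13.53
ee_pos: [0.6555, -0.1982, 0.1756]
tcp_rot: [[0.969, -0.249, 0.001], [-0.249, -0.969, 0.001], [0.001, -0.001, -1.0]]
force: [1.1, 1.0, 1.0]
width: -0.002
gripper_force: 0.0
```

```bash
python3 -c "
from h import *
go([-36,40,170])"
```

```text
t 13.5333 tcp [ 0.6555 -0.1982  0.1756] inst mm [-35.0636 -21.641  175.5792] shift mm [ -0.8333 -61.6355   5.6565] turn z 0.0017371035962397419 tilt [ 0.001  0.001 -1.   ] F [1.0911 0.982  0.9737] w -0.0023472652472175427 0.0
```

Call:
arm_command --pt "0 0 -0.006 0.0005 0 0 0" --pt "0 0 -0.006 0.0005 0 0 0" --pt "0 0 -0.006 0.0005 0 0 0" --pt "0 0 -0.006 0.0005 0 0 0" --pt "0 0 -0.006 0.0005 0 0 0" --pt "0 0 -0.006 0.0005 0 0 0" --pt "0 0 -0.006 0.0005 0 0 0" --pt "0 0 -0.006 0.0005 0 0 0" --pt "0 0 -0.006 0.001 0 0 0" --pt "0 0 -0.006 0.001 0 0 0"

```text
time: 14.37
ee_pos: [0.6713, -0.1419, 0.1692]
tcp_rot: [[0.968, -0.25, 0.002], [-0.25, -0.968, 0.0], [0.002, -0.001, -1.0]]
force: [-0.4, -1.5, 3.1]
width: 0.001
gripper_force: 1.1
```

```bash
python3 - <<'E'
from h import *
go([-36,54,161])
c=manip.camera("scene");print(manip.place_of("scene","lid_tab")[:2]);cv2.imwrite("pics/s6.png",cv2.resize(c["image"][80:290,160:380,::-1],(440,420)))
E
```

```text
t 14.3667 tcp [ 0.6713 -0.1419  0.1692] inst mm [-33.8873  36.7453 169.2049] shift mm [ -2.1321 -17.2499   8.2101] turn z -0.00019742809684025753 tilt [ 0.002  0.    -1.   ] F [-0.3831 -1.4864  3.1305] w 0.0007383501710784822 1.1443621602666099
[{'centre': [244.5, 154.4], 'confidence': 0.86}]
```

View pics/s6.png

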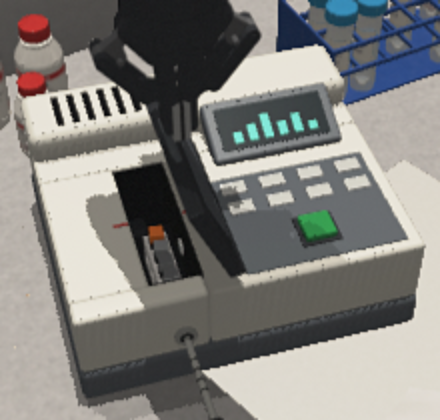

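The lid is tipping left with the fingertip on its face. I continue along the arc.

Call:
arm_command --pt "0 -0.001 -0.007 0.003 0 0 0" --pt "0 -0.001 -0.007 0.003 0 0 0" --pt "0 0 -0.007 0.003 0 0 0" --pt "0 0 -0.005 0.004 0 0 0" --pt "0 0 -0.005 0.004 0 0 0" --pt "0 0 -0.004 0.004 0 0 0" --pt "0 0 -0.003 0.004 0 0 0" --pt "0 0 -0.003 0.004 0 0 0" --pt "0 0 -0.003 0.004 0 0 0" --pt "0 0 -0.003 0.004 0 0 0"

```text
time: 15.3
ee_pos: [0.6802, -0.0952, 0.1312]
tcp_rot: [[0.968, -0.25, -0.0], [-0.25, -0.968, 0.001], [-0.001, -0.001, -1.0]]
force: [-1.0, 1.7, 2.3]
width: -0.003
gripper_force: 1.2
```

Call:
arm_command --pt "0 0 -0.001 0.003 0 0 0" --pt "0 0 -0.001 0.003 0 0 0" --pt "0 0 -0.001 0.003 0 0 0" --pt "0 0 -0.001 0.003 0 0 0" --pt "0 0 -0.001 0.002 0 0 0" --pt "0 0 0 0.001 0 0 0" --pt "0 0 0 0.001 0 0 0" --pt "0 0 0 0 0 0 0" --pt "0 0 0 0 0 0 0" --pt "0 0 0 0 0 0 0"

```text
time: 16.13
ee_pos: [0.6812, -0.0921, 0.1153]
tcp_rot: [[0.968, -0.251, -0.001], [-0.251, -0.968, -0.0], [-0.001, 0.001, -1.0]]
force: [0.2, 0.2, 0.6]
width: -0.0
gripper_force: 0.0
```

```bash
python3 - <<'E'
from h import *
go([-36,88,114])
for n in("scene","top"):
    c=manip.camera(n)
    for r in manip.place_of(n,"lid_tab")[:2]:print(n,r["confidence"],1e3*inst(px2z(c,r["centre"],.122)))
E
```

```text
t 16.1333 tcp [ 0.6812 -0.0921  0.1153] inst mm [-36.7798  87.4624 115.3019] shift mm [ 0.7805 -0.5387  1.301 ] turn z -0.0004610610402749904 tilt [-0.0009 -0.0003 -1.    ] F [0.1522 0.2127 0.5654] w -3.6255734455162846e-06 0.0037813035953604412
scene 0.89 [-24.0373  97.3211 122.    ]
scene 0.48 [-89.8835 -60.1005 122.    ]
top 0.9 [-34.4244 102.1752 122.    ]
```

Call:
arm_command --pt "0 0 0 0.001 0 0 0" --pt "0 0 0 0.001 0 0 0" --pt "0 0 0 0.001 0 0 0" --pt "0 0 0 0.001 0 0 0" --pt "0 0 0 0.001 0 0 0" --pt "0 0 0 0.001 0 0 0" --pt "0 0 0 0 0 0 0" --pt "0 0 0 0 0 0 0" --pt "0 0 0 0 0 0 0" --pt "0 0 0 0 0 0 0"

```text
time: 17.17
ee_pos: [0.6813, -0.0921, 0.1094]
tcp_rot: [[0.968, -0.251, -0.001], [-0.251, -0.968, -0.0], [-0.0, 0.001, -1.0]]
force: [0.7, 0.3, 0.1]
width: 0.0
gripper_force: 0.1
```

Call:
arm_command --pt "0 0 0 0.001 0 0 0" --pt "0 0 0 0.001 0 0 0" --pt "0 0 0 0.001 0 0 0" --pt "0 0 0 0.001 0 0 0" --pt "0 0 0 0.001 0 0 0" --pt "0 0 0 0.001 0 0 0" --pt "0 0 0 0 0 0 0" --pt "0 0 0 0 0 0 0" --pt "0 0 0 0 0 0 0" --pt "0 0 0 0 0 0 0"

```text
time: 18.0
ee_pos: [0.6813, -0.0923, 0.1034]
tcp_rot: [[0.968, -0.251, -0.001], [-0.251, -0.968, -0.001], [-0.0, 0.001, -1.0]]
force: [-0.0, 0.2, -0.2]
width: -0.001
gripper_force: 0.0
```

```bash
python3 - <<'E'
from h import *
go([-36,88,114])
s=manip.observe();R=np.array(s["tcp_rot"]);p=np.array(s["ee_pos"])
c=manip.camera("scene");t=manip.camera("wrist")
m=np.hstack([cv2.resize(c["image"][100:290,160:330,::-1],(400,447)),cv2.resize(t["image"][100:320,180:377,::-1],(400,447))])/255.
cv2.imwrite("pics/s7.png",(255*m**.6).astype(np.uint8))
E
```

```text
t 18.0 tcp [ 0.6813 -0.0923  0.1034] inst mm [-36.6142  87.3633 103.3687] shift mm [  0.61    -0.6304 -10.632 ] turn z -0.000587618707119042 tilt [-0.0005 -0.0005 -1.    ] F [-0.046   0.1884 -0.2194] w -0.0010413172269237883 0.027675379588139037
```

View pics/s7.png

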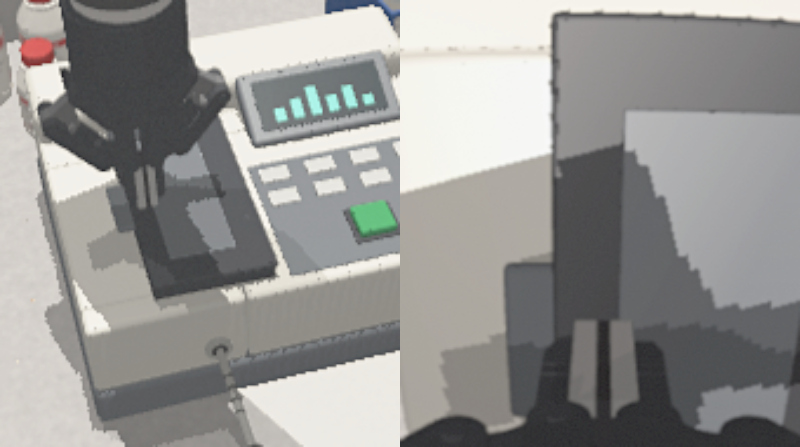

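The lid lies almost shut, with the fingertip just over its free edge. I keep lowering until the force rises.

Call:
arm_command --pt "0 0 0 0.001 0 0 0" --pt "0 0 0 0.001 0 0 0" --pt "0 0 0 0.001 0 0 0" --pt "0 0 0 0.001 0 0 0" --pt "0 0 0 0.001 0 0 0" --pt "0 0 0 0.001 0 0 0" --pt "0 0 0 0 0 0 0" --pt "0 0 0 0 0 0 0" --pt "0 0 0 0 0 0 0" --pt "0 0 0 0 0 0 0"

```text
time: 18.93
ee_pos: [0.6817, -0.0916, 0.1004]
tcp_rot: [[0.968, -0.25, 0.001], [-0.25, -0.968, -0.0], [0.001, -0.0, -1.0]]
force: [-3.4, 1.4, 9.2]
width: 0.0
gripper_force: 5.0
```

The force rose to 9 N against the stop at tip z ≈ 126 mm, so the lid is shut. That puts the tip about 25 mm behind the TCP. Now to the key.

Call:
arm_command --pt "0 0 0 -0.01 0 0 0" --pt "0 0 0 -0.03 0 0 0" --pt "0 -0.01 0.03 0 0 0 0" --pt "0 -0.01 0.03 0 0 0 0" --pt "0 -0.01 0.03 0 0 0 0" --pt "0 -0.01 0.03 0 0 0 0" --pt "0 -0.01 0.03 0 0 0 0" --pt "0 0 0 0 0 0 0" --pt "0 0 0 0 0 0 0" --pt "0 0 0 0 0 0 0"

```text
time: 19.77
ee_pos: [0.5959, -0.224, 0.1377]
tcp_rot: [[0.968, -0.251, 0.001], [-0.251, -0.968, 0.001], [0.0, -0.001, -1.0]]
force: [0.5, 0.0, -0.4]
width: -0.002
gripper_force: 0.0
```

```bash
python3 - <<'E'
from h import *
go([-86,-62,93])
s=manip.observe();R=np.array(s["tcp_rot"]);p=np.array(s["ee_pos"])
for n in("scene","top","wrist"):
    c=manip.camera(n)
    if n=="scene": a=c["image"]
    for q,z in(("lid_tab",.122),("key_top",.118),("filter_amber",.049)):
        for r in manip.place_of(n,q)[:1]:print(n,q,r["confidence"],1e3*inst(px2z(c,r["centre"],z) if n!="wrist" else wray(c,R,p,np.array(r["centre"]),z)))
cv2.imwrite("pics/s8.png",np.hstack([cv2.resize(a[100:290,160:330,::-1],(400,447)),cv2.resize(c["image"][100:320,180:377,::-1],(400,447))]))
E
```

```text
t 19.7667 tcp [ 0.5959 -0.224   0.1377] inst mm [-86.3535 -61.551  137.6802] shift mm [ 0.3341  0.4983 44.6799] turn z -0.0003882448320752241 tilt [ 0.0007  0.001  -1.    ] F [ 0.4847  0.0442 -0.4257] w -0.0022794983948104257 0.0
scene lid_tab 0.94 [-43.4879 108.094  122.    ]
scene key_top 0.75 [-85.5859 -65.6767 118.    ]
top lid_tab 0.76 [-31.7154 100.4947 122.    ]
wrist lid_tab 0.73 [-37.5943 104.6082 122.    ]
wrist key_top 0.79 [-90.0362 -62.2641 118.    ]
wrist filter_amber 0.31 [-47.8042 169.2411  49.    ]
```

View pics/s8.png

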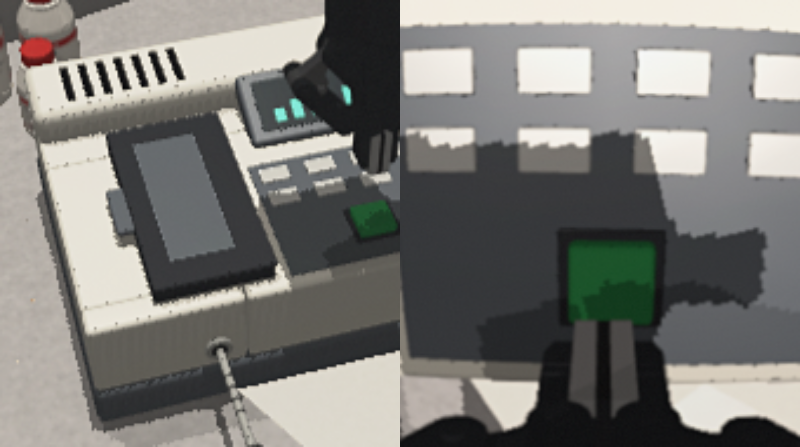

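The lid lies flat shut, and the fingertip stands over the green key (wrist crop 612,280). Lower and press slowly.

Call:
arm_command --pt "0 -0.002 0 0.01 0 0 0" --pt "0 0 0 0.01 0 0 0" --pt "0 0 0 0.01 0 0 0" --pt "0 0 0 0.008 0 0 0" --pt "0 0 0 0.002 0 0 0" --pt "0 0 0 0.002 0 0 0" --pt "0 0 0 0.002 0 0 0" --pt "0 0 0 0.001 0 0 0" --pt "0 0 0 0 0 0 0" --pt "0 0 0 0 0 0 0"

```text
time: 21.2
ee_pos: [0.594, -0.2241, 0.093]
tcp_rot: [[0.968, -0.25, 0.001], [-0.25, -0.968, -0.0], [0.001, 0.0, -1.0]]
force: [0.9, -0.2, 0.2]
width: 0.002
gripper_force: 0.0
```

Call:
arm_command --pt "0 0 0 0.001 0 0 0" --pt "0 0 0 0.001 0 0 0" --pt "0 0 0 0.001 0 0 0" --pt "0 0 0 0.001 0 0 0" --pt "0 0 0 0 0 0 0" --pt "0 0 0 0 0 0 0" --pt "0 0 0 0 0 0 0" --pt "0 0 0 0 0 0 0" --pt "0 0 0 0 0 0 0" --pt "0 0 0 0 0 0 0"

```text
time: 22.03
ee_pos: [0.5941, -0.2241, 0.0889]
tcp_rot: [[0.968, -0.25, 0.001], [-0.25, -0.968, -0.0], [0.001, 0.0, -1.0]]
force: [0.3, -0.3, 4.4]
width: -0.002
gripper_force: 2.0
```

Call:
arm_command --pt "0 0 0 0.001 0 0 0" --pt "0 0 0 0.001 0 0 0" --pt "0 0 0 0.001 0 0 0" --pt "0 0 0 0.001 0 0 0" --pt "0 0 0 0 0 0 0" --pt "0 0 0 0 0 0 0" --pt "0 0 0 0 0 0 0" --pt "0 0 0 0 0 0 0" --pt "0 0 0 0 0 0 0" --pt "0 0 0 0 0 0 0"

```text
time: 22.87
ee_pos: [0.5942, -0.2242, 0.0883]
tcp_rot: [[0.968, -0.25, 0.002], [-0.25, -0.968, -0.001], [0.002, 0.001, -1.0]]
force: [-4.4, 1.5, 17.6]
width: -0.001
gripper_force: 8.6
```

The key has bottomed out. I release it and rise clear.

Call:
arm_command --pt "0 0 0 -0.004 0 0 0" --pt "0 0 0 -0.008 0 0 0" --pt "0 0 0 -0.02 0 0 0" --pt "0 0 0 -0.03 0 0 0" --pt "0 0 0 -0.03 0 0 0" --pt "0 0 0 -0.03 0 0 0" --pt "0 0 0 0 0 0 0" --pt "0 0 0 0 0 0 0" --pt "0 0 0 0 0 0 0" --pt "0 0 0 0 0 0 0"

```text
time: 23.7
ee_pos: [0.5921, -0.2236, 0.2041]
tcp_rot: [[0.968, -0.25, -0.005], [-0.25, -0.968, 0.002], [-0.005, -0.0, -1.0]]
force: [-0.2, 0.6, -0.0]
width: 0.002
gripper_force: 0.0
```

```bash
python3 - <<'E'
from h import *
go([-86,-62,93])
for n in("scene","top"):
    c=manip.camera(n)
    for q,z in(("lid_tab",.122),("knob",.066)):
        for r in manip.place_of(n,q)[:1]:print(n,q,r["confidence"],1e3*inst(px2z(c,r["centre"],z)))
E
```

```text
t 23.7 tcp [ 0.5921 -0.2236  0.2041] inst mm [-90.134  -62.1397 204.1101] shift mm [  4.6881  -0.1081 111.0882] turn z -0.00027545653229266165 tilt [-0.0048  0.0015 -1.    ] F [-0.2181  0.5933 -0.0202] w 0.0015724971769343627 0.0
scene lid_tab 0.62 [-33.5119 105.3749 122.    ]
scene knob 0.69 [-229.9789   61.06     66.    ]
top lid_tab 0.81 [-34.8565 105.1806 122.    ]
top knob 0.68 [-226.473    61.7962   66.    ]
```

```bash
python3 -c "
from rig import manip
print(manip.sign_off())"
```

```text
the job is handed in; nothing more can be done
None
```

I pulled the changer out about 25.5 mm to put the amber filter on the beam (within about 1 mm by the cameras), shut the lid gently, pressed the green key to its stop and released it, and handed the job in at about 24 s; no verdict came back.

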